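Pinch out and hold up the fume cleaner's filter cassette

TASK

The fume cleaner's filter cassette is due for a look. Pull the tray by its upright post all the way out to its stop from under the hood, then pinch the cassette's two side catches fully together with the fingers and lift it straight up out of the tray, which stays out. Finish while still holding it by the pinched catches, level and still, about 100 mm above its seat; leave the other things on the bench where they are.

Things in the scene. Friction and masses are not known exactly. Their poses are not given: they have to be found in the camera images.
- cleaner: fume cleaner fixed on the bench: grey box 220 mm deep, 166 wide, 101 tall at its front with a clear roof window; fan housing 118 mm tall, 121 over its grille, from 120 mm behind the front. Origin on the bench under the middle of its open front edge; its x axis points into the box: the tray comes out along -x. Opening 138 mm wide, its roof 95 mm above the bench, so the cassette cannot rise under it
- tray (a joint): how far the aluminium tray is pulled out along the cleaner's -x: 0 = in, 0.14 m = at its front stop. It drags with about 2 N and stays where it is left
- tray_post (a point): grip point of the black upright post on the tongue before the tray: 14 mm across, top 17 mm above this point, which is 45 mm above the bench. It stands 115 mm before the seat (60 mm before the hood with the tray in) on a flat tongue 24 mm wide, top 12 mm above the bench. Moves with the tray; axes as the cleaner's
- tray_seat (a point): middle of the tray's floor, 12 mm above the bench, where the cassette's underside sits; 55 mm inside the hood's front edge with the tray in, 85 mm before it with the tray out. Side rails along x, 84 mm over all, 24 mm tall above this floor, with inward lips 61 mm apart over the catch tongues; end walls 20 mm tall. Axes as the cleaner's
- cassette_grip (a point): point half-way between the cassette's two catch plates, at the height to pinch, 56 mm above its underside. The plates are grey, upright, 26 mm wide (x), 4 mm thick, rise to 72 mm above the underside, free above the frame; ribbed outer faces 58 mm apart (y), 44 mm when fully pinched. y axis = across the catches, z up
- catch_left (a joint): inward travel of the +y catch: 0 = sprung out (latched), 0.007 m = fully pinched; its 3.5 mm of tongue under the rail's lip is free above 0.0035. Spring: 2.5 N at rest, 6 N fully in
- catch_right (a joint): inward travel of the -y catch, the same way
- cassette: filter cassette, loose, latched in the tray: black frame 88 mm long (x), 54 wide (y), 28 tall with white pleats on top (to 31 mm) and a sprung catch plate at mid-length of each long side; about 0.2 kg. Origin at the middle of its underside
- bracket: loose grey printed angle bracket 50 x 40 x 40 mm, origin under its middle; stands beside the tray's path
- coupler: loose grey printed sleeve, 48 mm across, 45 mm tall, upright beside the tray's path; origin under its middle
- nozzle_box: loose flat black box 70 x 45 x 22 mm beside the tray's path; origin under its middle
- caliper: loose steel calliper lying flat, 200 mm long, to the left; origin under its middle
- driver: loose screwdriver 170 mm long lying to the right
- jar: loose closed jar 60 mm across, 75 mm tall, standing to the left; origin under its middle
- spool: loose filament spool lying flat, 180 mm across, 56 mm tall, to the right; origin under its middle

How it is judged:
On the way, in this order (a step that is already met when the one before it is completed fails the run):
1. the tray is pulled out to its stop with the cassette still latched in it (value of joint tray above 0.132 m and z of cassette_grip in the frame of tray_seat below 0.066 m), for 0.1 s.
2. both catches are pinched while the cassette still sits in the tray (value of joint each of catch_left, catch_right above 0.0045 m and z of cassette_grip in the frame of tray_seat below 0.068 m and value of joint tray above 0.12 m), for 0.05 s.
At the end, for the whole second after the job is handed in: The cassette hangs in the fingers by its pinched catches (each more than 4.5 mm in), its underside 70 to 160 mm above its seat and within 50 mm of straight over it, within 0.2 rad of level, slower than 30 mm/s, touching no part of the cleaner or tray; the tray is still more than 120 mm out (z of cassette_grip in the frame of tray_seat between 0.126 and 0.216 m and horizontal distance between cassette_grip and tray_seat below 0.05 m and value of joint each of catch_left, catch_right above 0.0045 m and contact force between the fingers and cassette above 3 N and contact force between cassette and cleaner below 0.1 N and angle between cassette_grip's own z axis and vertical below 0.2 rad and linear speed of cassette below 0.03 m/s and value of joint tray above 0.12 m); the arm keeps its last pose, push and grip.
It fails at once if a bystander is moved by more than 20 mm (distance of any of bracket, coupler, nozzle_box, caliper, driver, jar, spool from where it was at the start of the episode above 0.02 m).
It also fails if it takes over 48 s, if anything falls off the work surface, if the arm or the gripper's body presses on something with over 40 N, if the wrist force passes 120 N, or if a joint passes its speed limit or range.

ROBOT

A 6-joint arm with a two-finger parallel gripper is mounted at the origin on the work surface. World frame = base frame: x ahead of the robot, y to its left, z up, the work surface at z = 0. Lengths are in m, angles in rad, forces in N, time in s.
With the tool pointing down it reaches from about 0.325 to 1 m from the base axis. Payload 5.1 kg.
Tool frame: the origin (TCP) lies at the very end of the fingers, on their centre line; the grasp point (between the pads) lies 19 mm behind it (r.pinch_z is the distance from the TCP to the grasp point, in m); z points along the fingers, y is the line along which they close (so a half turn about z gives the same grasp; the last joint's range is limited). The gripper opens to 85 mm and grips with 20 to 120 N. Pads are 22 mm wide; open, the fingers measure 114 mm over their backs; the gripper's body (76 mm by 85 mm) begins 54 mm behind the grasp point. The pads swing forward as they close: fully open they stand 13 mm farther back than shut.
Start: joints at [-1.403, 0.124, 1.65, -0, 1.367, -0.083], TCP at [0.161, -0.63, 0.231] pointing down, gripper open.
Joint ranges: [-2.61, 2.61], [-1.02, 2.33], [0.03, 2.71], [-1.35, 4.49], [0.32, 2.68], [-2.91, 2.91]. Speed limits (rad/s): [2.57, 2.57, 3.14, 3.14, 3.14, 3.14].

INTERFACE

Orientations are given as a unit quaternion [w, x, y, z].
In Python, from rig import r, effector, kin, vision, order gives the robot as it stands. Calls block until the motion is done:
- r.reach(position, orientation): joint-space move of the TCP to a pose.
- r.move_linear(position, ori=None, rate=0.15, force_limit=None): straight line of the TCP; ori=None keeps the orientation; rate is the mean speed in m/s. With force_limit (N) it stops when the force on the tool has changed by that much, and returns True; else False.
- r.move_joints(angles): joint-space move.
- effector.set_gripper(opening, f_grip=None): finger opening in m; f_grip is the grip in N (None keeps the last); returns when the fingers have stopped.
- r.dwell(seconds).
- kin.inverse_kinematics(position, orientation): joint angles nearest the present ones, or None.
- vision.capture(name): name is "scene" or "top"; returns (picture, depth): 384x512x3 uint8, blue, green, red; 384x512 float32, m along the optical axis (not along the pixel's ray), 0 where there is no reading.
- vision.camera_model(name): a dict with "intrinsics" (3x3 intrinsics, pixels), "k1" (the pictures are not rectified: a ray, as slopes to the right and down, at radius r is drawn at 1 + k1 r^2 times it, then the intrinsics apply), "R" (3x3) and "t" (3): a world point X has camera coordinates R X + t. Camera axes: x right, y down, z forward; pixel columns grow to the right and rows downward; lengths in m; the calibration is good to about 2 mm. A picture is of the moment at which its call begins. camera_model takes no time and is no camera call.
A pose or a line that the arm cannot do raises r.MotionError and nothing moves.
- order.sign_off(): hands the job in; it is judged then, once.
Readings, each from a call of its own:
- r.current_t(): time.
- r.current_qpos(): joint angles.
- r.current_dq(): joint speeds.
- r.current_effort(): joint torques, N m.
- r.current_eef_pos(): TCP position.
- r.current_ee_rot(): TCP orientation.
- r.current_contact_force(): force on the tool from outside, world axes, zero at the start.
- r.current_ft_torque(): the same for the moment, N m.
- r.current_width(): finger opening in m.
- r.current_gripper_force(): force on a finger pad.
Only numpy, scipy, OpenCV 4.12 (cv2) and the standard library are available. Lean on these libraries where they do the work, as an engineer would, in place of code of your own. Each camera call takes 0.05 s, during which the arm holds its last target. There are 200 camera calls.

## Working session

There is one attempt and no reset: what is moved stays moved. The work goes in short steps, each a Python script; the robot and the scene stay as the last script left them, time stands still between calls to the robot, and variables do not carry over. Pictures are saved under pics/ and viewed, at most 10 in all, crops included, and the job is handed in when it is done.

```bash
mkdir -p pics; ls; cat > h.py <<'E'
import numpy as np, cv2
from rig import r, effector, kin, vision, order
def cloud(name):
    im,d=vision.capture(name); c=vision.camera_model(name); K=np.array(c["intrinsics"]);k1=c["k1"]
    v,u=np.mgrid[:384,:512]
    p=np.stack([u,v],-1).reshape(-1,1,2).astype(float)
    s=cv2.undistortPoints(p,K,np.array([k1,0,0,0.])).reshape(384,512,2)
    X=np.dstack([s,np.ones((384,512))])*d[...,None]
    W=(X-np.array(c["t"]))@np.array(c["R"])
    W[d==0]=np.nan
    return im,W
E
python3 - <<'E'
from h import *
for n in("scene","top"):
    im,W=cloud(n); cv2.imwrite(f"pics/{n}0.png",cv2.resize(im,(800,600))); np.save(n,W); cv2.imwrite(n+"_raw.png",im)
    print(vision.camera_model(n))
E
```

```text
pics
{'intrinsics': array([[365.08275628,   0.        , 260.97745867],
       [  0.        , 365.08275628, 193.3228186 ],
       [  0.        ,   0.        ,   1.        ]]), 'k1': -0.11274335954136999, 'R': array([[ 0.15805672,  0.98742858,  0.00169673],
       [ 0.76185   , -0.12085507, -0.63637931],
       [-0.62817406,  0.10187668, -0.77137442]]), 't': array([-0.06100098, -0.39131127,  1.50488276])}
{'intrinsics': array([[481.15619122,   0.        , 247.19966368],
       [  0.        , 481.15619122, 196.70366921],
       [  0.        ,   0.        ,   1.        ]]), 'k1': -0.09656878928972072, 'R': array([[ 0.01265321, -0.99985289,  0.01157994],
       [-0.98359893, -0.01452971, -0.1797833 ],
       [ 0.1799251 , -0.00911518, -0.98363808]]), 't': array([-0.04432062,  0.57532992,  1.45372031])}
```

View pics/top0.png

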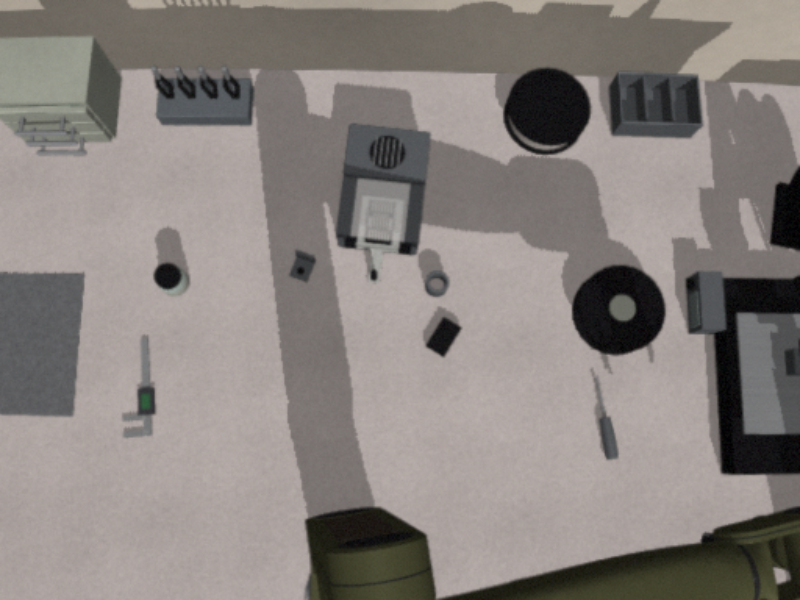

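View pics/scene0.png

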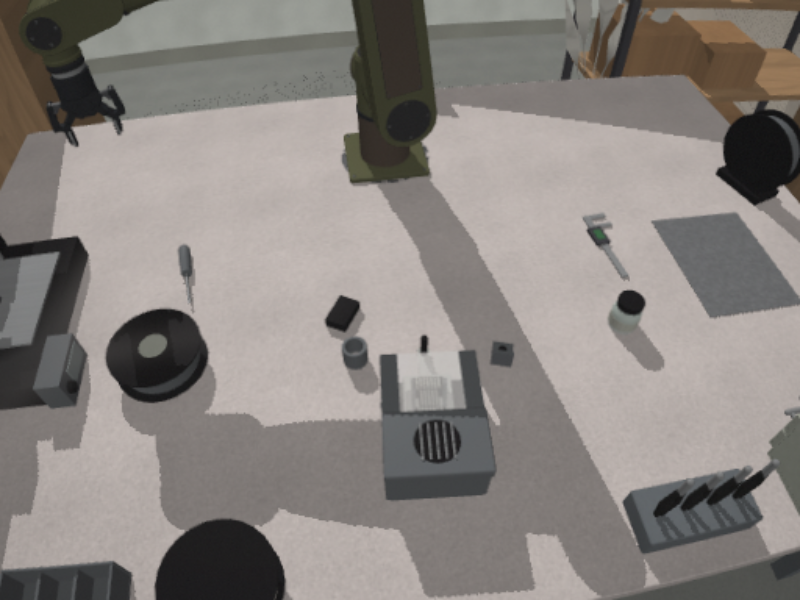

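The top view shows the cleaner at (380,190), the post at (374,275), the coupler at (436,284), the nozzle box at (443,337) and the bracket at (302,265), all in 800-px coordinates. Next I'll fit poses from the depth data.

```bash
python3 - <<'E'
from h import *
for n in("top","scene"):
    W=np.load(n+".npy"); P=W.reshape(-1,3); P=P[~np.isnan(P[:,0])]
    print(n,"table z",np.median(W[150:300,250:270,2]))
    # fan housing
    def reg(xl,xh,yl,yh,zl,zh):
        return P[(P[:,0]>xl)&(P[:,0]<xh)&(P[:,1]>yl)&(P[:,1]<yh)&(P[:,2]>zl)&(P[:,2]<zh)]
    for nm,zl,zh in(("fan",.112,.13),("body",.085,.13)):
        Q=reg(.6,1.1,-.2,.2,zl,zh); print(nm,len(Q),cv2.minAreaRect(Q[:,:2].astype(np.float32)*1000), np.median(Q,0))
    Q=reg(.5,1.1,-.25,.35,.006,.09)
    # clusters in raster
    g=np.zeros((300,300),np.uint8); ij=((Q[:,:2]-[.5,-.25])/.002).astype(int); g[ij[:,0],ij[:,1]]=1
    g=cv2.morphologyEx(g,cv2.MORPH_CLOSE,np.ones((3,3)))
    k,L,s,c=cv2.connectedComponentsWithStats(g)
    for i in range(1,k):
        if s[i,4]>15:
            q=Q[L[ij[:,0],ij[:,1]]==i]; print(len(q),q.min(0).round(3),q.max(0).round(3),q.mean(0).round(3))
W=np.load("top.npy"); print("post px",W[168:182:2,236:244].round(3)[:,::2].tolist())
im=cv2.imread("top_raw.png")[70:200,180:310]
cv2.imwrite("pics/crop.png",cv2.resize(im,(600,600),interpolation=cv2.INTER_CUBIC))
E
```

```text
top table z nan
fan 1703 ((864.9866943359375, -31.880325317382812), (166.7485809326172, 139.41773986816406), 84.62370300292969) [ 0.87805327 -0.033881    0.11870512]
body 3815 ((820.6724853515625, -27.280563354492188), (166.71009826660156, 231.60638427734375), 84.33145904541016) [ 0.8196185  -0.02712551  0.10646917]
285 [ 0.501 -0.191  0.006] [ 0.565 -0.119  0.033] [ 0.528 -0.154  0.022]
8 [0.54  0.23  0.006] [0.55  0.243 0.012] [0.544 0.236 0.008]
157 [ 0.609 -0.169  0.006] [ 0.655 -0.116  0.053] [ 0.631 -0.14   0.035]
503 [ 0.632 -0.098  0.006] [0.736 0.07  0.088] [ 0.699 -0.015  0.025]
193 [0.636 0.113 0.006] [0.695 0.166 0.048] [0.669 0.138 0.017]
7 [0.709 0.251 0.006] [0.728 0.258 0.011] [0.718 0.254 0.008]
8 [0.772 0.175 0.006] [0.796 0.181 0.009] [0.785 0.178 0.007]
7 [0.924 0.289 0.006] [0.931 0.306 0.009] [0.927 0.298 0.007]
750 [0.978 0.252 0.006] [1.076 0.35  0.089] [1.015 0.301 0.046]
25 [1.038 0.294 0.043] [1.068 0.309 0.058] [1.052 0.302 0.05 ]
9 [1.04  0.344 0.047] [1.057 0.349 0.056] [1.048 0.347 0.052]
scene table z nan
fan 2966 ((881.8504638671875, -35.0119400024414
[... 708 characters left out ...]
 ] [1.038 0.294 0.046]
post px [[[0.681, 0.001, -0.003], [0.677, -0.006, 0.015], [0.677, -0.012, 0.015], [0.678, -0.019, 0.011]], [[0.675, 0.001, -0.003], [0.672, -0.006, 0.01], [0.67, -0.012, 0.015], [0.671, -0.019, 0.013]], [[0.667, 0.001, 0.001], [0.652, -0.006, 0.065], [0.654, -0.013, 0.057], [0.663, -0.019, 0.019]], [[0.656, 0.0, 0.019], [0.646, -0.007, 0.064], [0.646, -0.013, 0.063], [0.658, -0.019, 0.012]], [[0.652, 0.0, 0.009], [0.642, -0.007, 0.053], [0.64, -0.013, 0.061], [0.652, -0.019, 0.009]], [[0.643, 0.0, 0.018], [0.642, -0.006, 0.022], [0.64, -0.013, 0.034], [0.644, -0.019, 0.013]], [[0.637, 0.0, 0.013], [0.637, -0.006, 0.017], [0.636, -0.013, 0.022], [0.637, -0.019, 0.015]]]
```

View pics/crop.png

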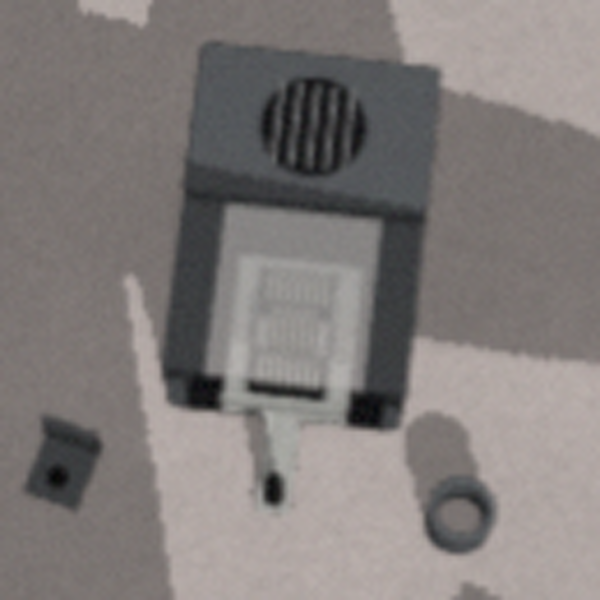

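The cleaner yaw is about -5.5°, its front is near (0.711,-0.018), and the post is near (0.650,-0.012). I'll grip the post, then check before pulling.

```bash
cat >> h.py <<'E'
from scipy.spatial.transform import Rotation as Ro
YAW=-0.096
ex=np.array([np.cos(YAW),np.sin(YAW),0]); ey=np.array([-ex[1],ex[0],0])
def quat(yaw=YAW,s=1):
    x=np.array([np.cos(yaw),np.sin(yaw),0])*s; z=np.array([0,0,-1.]); y=np.cross(z,x)
    return Ro.from_matrix(np.c_[x,y,z]).as_quat(scalar_first=True)
E
python3 - <<'E'
from h import *
p=np.array([.650,-.012,.026])
print(r.pinch_z, r.current_t(), r.current_ee_rot())
sol=[]
for s in(1,-1):
    j=kin.inverse_kinematics(p+[0,0,.12],quat(s=s)); print(s,j)
    if j is not None: sol.append((np.abs(np.array(j)-r.current_qpos()).max(),s))
s=min(sol)[1]; print("use",s)
r.reach(p+[0,0,.12],quat(s=s)); print(r.current_t())
r.move_linear(p+[0,0,.05],rate=.15)
im,W=cloud("scene"); Q=W.reshape(-1,3)
r.move_linear(p,rate=.08,force_limit=8)
effector.set_gripper(0.0,f_grip=25)
print(r.current_t(),r.current_eef_pos(),r.current_width(),r.current_gripper_force(),r.current_contact_force())
im,W=cloud("scene"); cv2.imwrite("pics/grip.png",cv2.resize(im[180:320,180:360],(720,560)))
E
```

```text
0.0187 0.1 [-9.48324231e-04  9.92148033e-01  1.25065491e-01 -5.76357013e-05]
1 [-1.01000625e-01  1.88459256e-01  1.72527600e+00 -4.44089210e-16
  1.22785740e+00  1.56579570e+00]
-1 [-1.01000625e-01  1.88459256e-01  1.72527600e+00 -4.44089210e-16
  1.22785740e+00 -1.57579695e+00]
use -1
2.8917
4.9833 [ 0.6501142  -0.01169782  0.02626922] 0.013304218663114752 25.670149326324463 [-0.10395787  0.92649476  1.52927026]
```

View pics/grip.png

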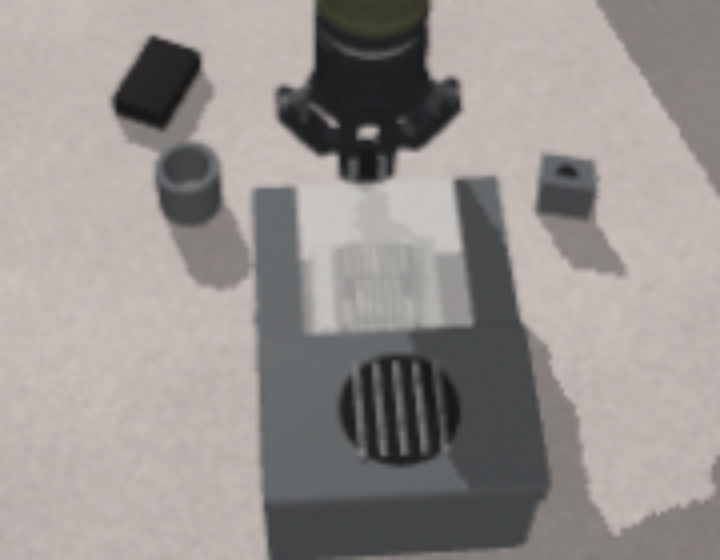

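The post is gripped: the fingers are closed at (365,160) with 13.3 mm width, and the lateral force is low. Now I'll pull to the stop, release, rise and look.

```bash
python3 - <<'E'
from h import *
p0=np.array(r.current_eef_pos())
hit=r.move_linear(p0-ex*.152,rate=.07,force_limit=15)
p=np.array(r.current_eef_pos()); print(hit,"travel",(p-p0)@ex,(p-p0)@ey,r.current_contact_force(),r.current_width(),r.current_t())
r.dwell(.2)
effector.set_gripper(.085); 
p=np.array(r.current_eef_pos()); print(p,r.current_contact_force())
r.move_linear(p+[0,0,.14],rate=.2)
# step back to unblock the view of the cassette
for n in("scene","top"):
    im,W=cloud(n); np.save(n+"1",W); cv2.imwrite(n+"1_raw.png",im)
im=cv2.imread("scene1_raw.png")[160:300,180:360]; a=cv2.resize(im,(400,311),interpolation=cv2.INTER_CUBIC)
b=cv2.resize(cv2.imread("top1_raw.png")[100:240,160:340],(400,311),interpolation=cv2.INTER_CUBIC)
cv2.imwrite("pics/out.png",np.hstack([a,b])); print(r.current_t())
E
```

```text
True travel -0.13994010661853057 0.0004740353200256651 [ 2.40794714  0.90079598 -1.36453623] 0.013305823213888904 6.8167
[0.51145786 0.00289783 0.02623886] [-0.43499067  0.22686936  0.0405855 ]
8.6583
```

View pics/out.png

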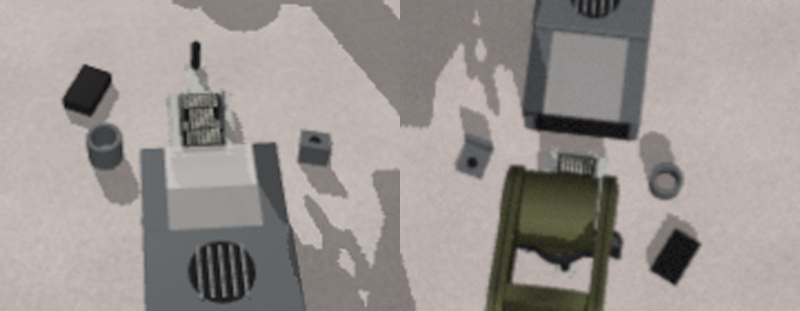

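The tray is out by 140 mm, with the cassette in the tray at (205,120) in the left half of the image and the post clear at (195,55). Next I'll refine the cassette centre from the scene cloud.

```bash
python3 - <<'E'
from h import *
W=np.load("scene1.npy"); P=W.reshape(-1,3); P=P[~np.isnan(P[:,0])]
g=np.array(r.current_eef_pos())*[1,1,0]
L=np.c_[(P-g)@ex,(P-g)@ey,P[:,2]]
m=(abs(L[:,1])<.06)&(L[:,0]>-.03)&(L[:,0]<.2)&(L[:,2]>.004)&(L[:,2]<.12); L=L[m]
def s(n,q): print(n,len(q),np.percentile(q,[2,50,98],axis=0).round(4).tolist())
s("post",L[(L[:,0]<.03)&(L[:,2]>.03)&(abs(L[:,1])<.02)])
s("posttop",L[(L[:,0]<.03)&(L[:,2]>.056)&(abs(L[:,1])<.02)])
c=L[(L[:,0]>.06)&(L[:,0]<.17)]
s("plates",c[(c[:,2]>.06)&(c[:,2]<.09)&(c[:,0]<.145)])
pl=c[(c[:,2]>.06)&(c[:,2]<.09)&(c[:,0]<.145)]
s("plL",pl[pl[:,1]>0]);s("plR",pl[pl[:,1]<0])
s("pleats",c[(c[:,2]>.036)&(c[:,2]<.048)&(abs(c[:,1])<.02)])
s("low",c[(c[:,2]<.05)&(c[:,0]<.14)])
E
```

```text
post 43 [[-0.0052, -0.01, 0.0304], [0.0031, -0.0041, 0.0505], [0.0072, 0.0028, 0.0639]]
posttop 15 [[-0.0054, -0.0092, 0.0569], [0.0018, -0.0037, 0.0598], [0.0068, 0.0026, 0.0641]]
plates 42 [[0.1021, -0.0329, 0.0611], [0.1176, 0.0217, 0.0803], [0.1271, 0.0253, 0.0858]]
plL 22 [[0.1032, 0.0217, 0.0624], [0.1198, 0.0235, 0.0804], [0.1276, 0.0255, 0.0851]]
plR 20 [[0.103, -0.0329, 0.0621], [0.1151, -0.0307, 0.08], [0.1267, -0.0294, 0.086]]
pleats 299 [[0.0723, -0.0192, 0.0366], [0.1163, -0.0014, 0.0406], [0.1555, 0.0181, 0.0452]]
low 535 [[0.0625, -0.0458, 0.0103], [0.103, -0.0055, 0.0377], [0.1381, 0.0373, 0.0449]]
```

The scene camera shows the same y offset for the post and the plates, so the cassette centre is 115 mm ahead of the grip along the tray axis. Moving over it and pinching.

```bash
python3 - <<'E'
from h import *
g=np.array(r.current_eef_pos()); c=g+ex*.115
r.move_linear(c,rate=.15)
c[2]=.047
r.move_linear(c,rate=.1,force_limit=10); print(r.current_eef_pos()-c,r.current_t())
effector.set_gripper(0.03,f_grip=35); r.dwell(.4)
print("width",r.current_width(),r.current_gripper_force(),r.current_contact_force(),r.current_t())
im,W=cloud("scene"); cv2.imwrite("pics/pinch.png",cv2.resize(im[160:260,180:310],(780,600),interpolation=cv2.INTER_CUBIC))
E
```

```text
[ 7.82666200e-04 -6.22799912e-05  1.03060960e-03] 10.8833
width 0.039777454591864 36.98721706867218 [-0.01748419 -1.21668961  7.21955081] 11.7667
```

View pics/pinch.png

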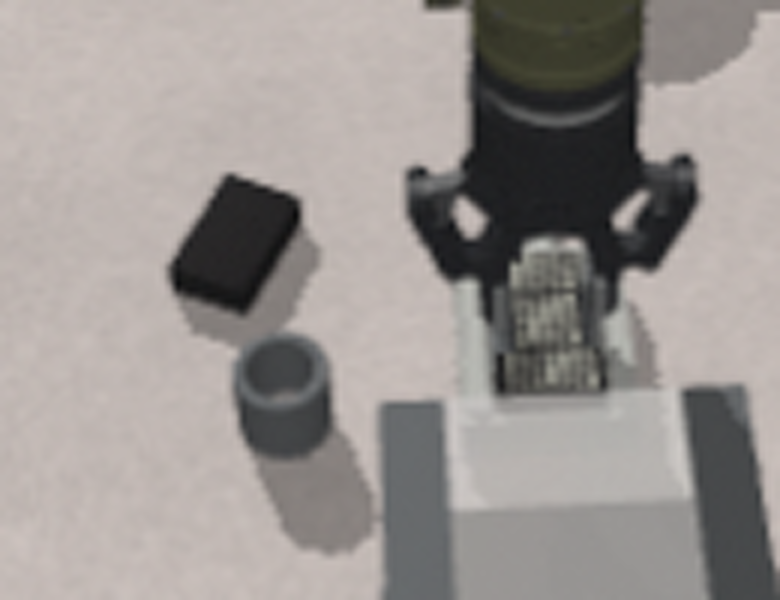

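The fingers at (490,290) and (600,290) hold both plates fully in. Lifting slowly with a force guard.

```bash
python3 - <<'E'
from h import *
p=np.array(r.current_eef_pos())
hit=r.move_linear(p+[0,0,.012],rate=.02,force_limit=14); print(hit,r.current_contact_force(),r.current_width())
if not hit:
    hit=r.move_linear(p+[0,0,.1],rate=.05,force_limit=14); r.dwell(1)
print(hit,r.current_eef_pos()-p,r.current_contact_force(),r.current_width(),r.current_gripper_force(),r.current_t())
im,W=cloud("scene"); np.save("s2",W); a=cv2.resize(im[130:270,170:350],(400,311),interpolation=cv2.INTER_CUBIC)
im,_=cloud("top"); b=cv2.resize(im[100:240,160:340],(400,311),interpolation=cv2.INTER_CUBIC)
cv2.imwrite("pics/lift.png",np.hstack([a,b]))
E
```

```text
False [ 0.70990664 -0.98018094 -2.62949941] 0.039487437064922845
False [-1.85134154e-05 -5.62294058e-07  9.99732924e-02] [-0.28841873  1.29048627 -0.85026373] 0.03958025871872684 36.585631370544434 15.5917
```

View pics/lift.png

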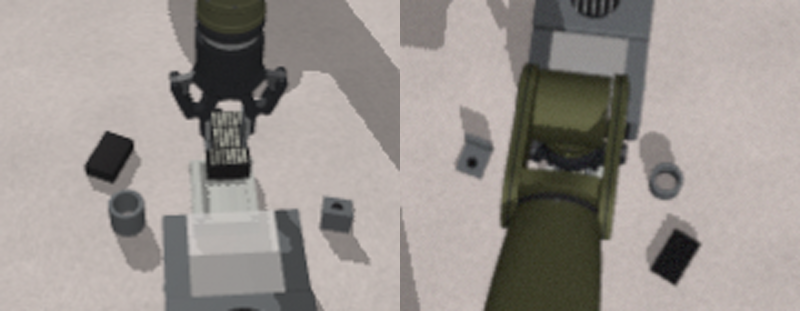

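The cassette hangs in the fingers at (228,145) and the empty tray is still out at (225,195). A quick check that it's level, before handing in.

```bash
python3 - <<'E'
from h import *
W=np.load("s2.npy"); P=W.reshape(-1,3); P=P[~np.isnan(P[:,0])]
g=np.array(r.current_eef_pos())*[1,1,0]
L=np.c_[(P-g)@ex,(P-g)@ey,P[:,2]]
q=L[(abs(L[:,1]+.004)<.018)&(abs(L[:,0])<.045)&(L[:,2]>.115)&(L[:,2]<.16)]
for _ in range(3):
    A=np.c_[q[:,:2],np.ones(len(q))]; k=np.linalg.lstsq(A,q[:,2],rcond=None)[0]; e=abs(q[:,2]-A@k); print(len(q),k,np.median(e)); q=q[e<.006]
print(q.min(0),q.max(0))
E
```

```text
374 [-0.12044115 -0.00378682  0.13918536] 0.003126945037245768
296 [-0.06344031  0.00721414  0.13996693] 0.0016446881742039343
286 [-0.04793896  0.0086264   0.14020913] 0.0014419686268322268
[-0.0447695  -0.02199392  0.1322591 ] [0.04256648 0.01396756 0.14532676]
```

The tilt is about 0.05 rad and the underside is about 97 mm above the seat.

```bash
python3 -c "
from h import *
print(order.sign_off(), r.current_t())"
```

```text
the job is handed in; nothing more can be done
the job is handed in; nothing more can be done
```

I pulled the tray 140 mm out to its stop, pinched both catches and lifted the cassette. It was handed in hanging in the fingers about 97 mm above its seat, tilted about 0.05 rad, with no bystander visibly moved; the sign-off call gave no verdict.

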